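Set up the syringe station at the gas chromatograph

TASK

Hang the loose steel syringe rack, carried by its handle, on the two screws on the front of the white flow-control unit: both keyholes over the screw heads, then slid down until the screws are at the top of the narrow slots. Once it hangs there, move every glass syringe from its spring clip, which lets go towards the open side of the strip, into a free hole of the hung rack, upright and tip down, with its collar resting on the shelf. Never lay a syringe over, and leave the other things on the bench where they are.

Things in the scene. Friction and masses are not known exactly. Their poses are not given: they have to be found in the camera images.
- rack: Loose steel syringe rack, 220 wide, 94 deep, 105 high, 0.45 kg, standing on the bench. Origin: underside, below the row of four holes. Axes: x to its back, y to its left, z up. Back plate 4 thick, its rear face at x +60; shelf top at z 34, front edge at x -34; low end walls at y -108 and +108, 48 high. Sizes in mm.
- rack_grip (a point): Grip point of the rack's black central carrying handle, at rack x +8, y 0, z 80 mm. The handle is an upright fin 12 thick (along y), 40 long (along x), its top 14 above this point, the shelf 46 below it. Grip it from above. Axes as the rack.
- rack_slot_left (a point): Upper end of the narrow part of the left keyhole in the rack's back plate, where the screw's axis is when the rack hangs fully down; at rack x +58 (mid-plate), y +75, z 85 mm. The narrow slot is 9 wide; 17 below this point is the centre of the 19 wide entry hole for the screw head. Axes as the rack.
- rack_slot_right (a point): The same for the right keyhole, at rack y -75 mm (150 between the two).
- rack_hole1 (a point): Centre of syringe hole 1 at the shelf's top surface, at rack x 0, y -85, z 34 mm. Hole 26 wide, shelf 4 thick. Axes as the rack.
- rack_hole2 (a point): Centre of syringe hole 2 at the shelf's top surface, at rack x 0, y -35, z 34 mm. Hole 26 wide, shelf 4 thick. Axes as the rack.
- rack_hole3 (a point): Centre of syringe hole 3 at the shelf's top surface, at rack x 0, y +35, z 34 mm. Hole 26 wide, shelf 4 thick. Axes as the rack.
- rack_hole4 (a point): Centre of syringe hole 4 at the shelf's top surface, at rack x 0, y +85, z 34 mm. Hole 26 wide, shelf 4 thick. Axes as the rack.
- unit: White flow-control unit: fixed cabinet 300 wide, 180 deep, 205 high. Origin: centre of its underside. Axes: x into the cabinet from its front, y along the front to the left, z up. The flat upright front, with vents and two screws, is at x -90 mm. When hung, the rack's axes run the same way as the unit's.
- screw_left (a point): Left screw on the unit's front (unit y +75, 175 above the bench): a point on its axis 2 mm off the front face, where the middle of the hung plate's thickness comes. Shank 6 diameter, 6.5 long from face to head; head 14 diameter, 4 thick. Axes as the unit.
- screw_right (a point): The right screw, the same, at unit y -75 mm (150 from the left one).
- strip: Fixed spring-clip strip: slotted shelf, top 120 mm up, base 250 x 110. Origin: underside, below the row of syringes. x to the back, y along the row, z up. Slots 26 wide at y -78, -26, 26, 78, open to the front (-x); shelf front edge x -22, back bar from x +12. Sprung jaws hold each barrel: draw it straight to the front, 50 mm clears it, with about 5 to 8 N. Nothing is above the shelf but syringes.
- syr1_mid (a point): Glass syringe 1 (all alike; some may be absent), 136 mm long, 90 g, z up along it, tip down; this point is on its axis half-way up. Barrel 22 diameter, lowest 26 tapering to a 10 tip; collar 34 diameter, underside 24 above this point, 8 thick, rests on the shelf; black plunger knob 24 diameter, 40 to 68 above this point, to be gripped from above. The plunger is fixed.
- syr2_mid (a point): Glass syringe 2 (all alike; some may be absent), 136 mm long, 90 g, z up along it, tip down; this point is on its axis half-way up. Barrel 22 diameter, lowest 26 tapering to a 10 tip; collar 34 diameter, underside 24 above this point, 8 thick, rests on the shelf; black plunger knob 24 diameter, 40 to 68 above this point, to be gripped from above. The plunger is fixed.
- syr3_mid (a point): Glass syringe 3 (all alike; some may be absent), 136 mm long, 90 g, z up along it, tip down; this point is on its axis half-way up. Barrel 22 diameter, lowest 26 tapering to a 10 tip; collar 34 diameter, underside 24 above this point, 8 thick, rests on the shelf; black plunger knob 24 diameter, 40 to 68 above this point, to be gripped from above. The plunger is fixed.
- syr4_mid (a point): Glass syringe 4 (all alike; some may be absent), 136 mm long, 90 g, z up along it, tip down; this point is on its axis half-way up. Barrel 22 diameter, lowest 26 tapering to a 10 tip; collar 34 diameter, underside 24 above this point, 8 thick, rests on the shelf; black plunger knob 24 diameter, 40 to 68 above this point, to be gripped from above. The plunger is fixed.
- beaker: Glass beaker 72 wide, 90 high, standing on the bench, to be left where it is. Origin under its centre.
- solvent: Amber bottle 80 wide, 160 high, left where it is. Origin under its centre.
- washjar: White jar 70 wide, 110 high, left where it is. Origin under its centre.
- vialbox: White box of vials 110 x 110, 42 high, left where it is. Origin under its centre.
- spanner: Spanner 160 long lying along its x axis, left where it is.
- driver: Screwdriver 180 long lying along its x axis, left where it is.
- notebook: Blue notebook 150 x 210, 14 thick, left where it is. Origin under its centre.

How it is judged:
By the outcome, as a careful person would: the job done as asked, in the order asked, and still so for the second after the job is handed in, with the robot touching nothing.
Of syr1, syr2, syr3, syr4 only 2 to 4 are there at a start; the rules pass over those that are not, and their reading is None.
At some moment in a run one of rack may be knocked a few centimetres aside while the robot is not near it.
It also fails if it takes over 210 s, if anything falls off the work surface, if the arm or the gripper's body presses on something with over 40 N, if the wrist force passes 120 N, or if a joint passes its speed limit or range.

ROBOT

A 6-joint arm with a two-finger parallel gripper is mounted at the origin on the work surface. World frame = base frame: x ahead of the robot, y to its left, z up, the work surface at z = 0. Lengths are in m, angles in rad, forces in N, time in s.
With the tool pointing down it reaches from about 0.325 to 0.775 m from the base axis. Payload 9.3 kg.
Tool frame: the origin (TCP) lies between the finger pads; the fingertips stand 8 mm ahead of it and the grasp point (between the pads) lies 11 mm behind it; z points along the fingers, y is the line along which they close (so a half turn about z gives the same grasp; the last joint's range is limited). The gripper opens to 85 mm and grips with 20 to 120 N. Pads are 22 mm wide; open, the fingers measure 114 mm over their backs; the gripper's body (76 mm by 85 mm) begins 54 mm behind the grasp point. The pads swing forward as they close: fully open they stand 13 mm farther back than shut.
Start: joints at [1.023, 0.259, 0.021, 1.334, 0, 1.418], TCP at [0.212, 0.508, 0.239] pointing down, gripper open.
Joint ranges: [-3.04, 3.04], [-0.91, 1.82], [-1.04, 1.36], [-1.92, 1.95], [-1.52, 1.45], [-3.14, 3.14]. Speed limits (rad/s): [2.22, 2.22, 2.79, 3.14, 3.14, 3.14].

INTERFACE

Orientations are given as a rotation vector (axis times angle).
In Python, from bench import r, cams, ticket gives the robot as it stands.
- The arm moves only by the shell command python3 -m crank 'ROWS' [OPENING] [FORCE]. ROWS is a JSON object of lists of equal length, an entry for each row: "xyz": the shift along the world's x, y, z in cm, a list of three; "rot": the turn, a rotation vector about the world's x, y, z in rad, a list of three. A call has 1 to 5 rows; each row shifts and turns the commanded pose from where the row before left it; what a row does not reach is not made up. A row lasts 1/8 s, in which the tool goes at most 62.5 mm and 10.7 degrees, less where a joint would pass 70% of its speed; a pose out of reach is approached as far as the arm can. A call is refused whole if a number of a shift passes 6.25 or a number of a turn 0.188, either way. A call with a gripper value outside its range is refused whole. OPENING is the finger opening in cm, from 0 to 8.54, set as the call begins (- or left out, the last holds). The fingers move at their own pace and stop on an object; FORCE is the grip in N (left out, the last holds). Time passes only in rows, so rows that do not move let the fingers close. It gives the time, the measured TCP pose, the force, the opening and the grip force at its end, in the units of the state.
- r.observe(): the state, without advancing time (a new reading comes with each control period).
- cams.snapshot(name): name is "scene" or "top" or "wrist"; returns a dict with "frame" (400x640x3 uint8, red, green, blue), "z_map" (400x640 float32, m along the optical axis (not along the pixel's ray), 0 where there is no reading), "fx", "fy", "cx", "cy" (pixels), "eye" and "orientation" of the camera in the world; the wrist camera has in their place "T_tool_cam" (4x4, takes a point from camera to tool coordinates, whose origin is the TCP and whose axes are the flange's). Camera axes: x right, y up, looking along -z (the intrinsics and any distortion apply to the point x, -y, -z); pixel columns grow to the right and rows downward; lengths in m; the calibration is good to about 2 mm. A picture is of the moment at which its call begins: read the wrist's pose just before it.
- ticket.job_done(): hands the job in; it is judged then, once.
The state is a dict: "t": time; "joints": joint angles; "joint_vel": joint speeds; "joint_torque": joint torques, N m; "eef_pos": TCP position; "eef_rot": TCP orientation; "wrist_force": force on the tool from outside, world axes, zero at the start; "moment": the same for the moment, N m; "finger_gap": finger opening in m; "grip_force": force on a finger pad.
Only numpy, scipy, OpenCV 4.12 (cv2) and the standard library are available. Lean on these libraries where they do the work, as an engineer would, in place of code of your own. Each camera call takes 0.05 s, during which the arm holds its last target. There are 200 camera calls.

## Working session

There is one attempt and no reset: what is moved stays moved. The work goes in short steps, Python scripts to look and compute and a shell command to move; the robot and the scene stay as the last step left them, time stands still between calls to the robot, and variables do not carry over. Pictures are saved under pics/ and viewed, at most 14 in all, crops included, and the job is handed in when it is done.

```bash
ls; mkdir -p pics; cat > h.py <<'E'
import numpy as np, cv2
from scipy.spatial.transform import Rotation as R
from bench import r, cams, ticket
def snap(n):
    s=r.observe(); d=cams.snapshot(n)
    if n=="wrist":
        T=np.eye(4);T[:3,:3]=R.from_rotvec(s["eef_rot"]).as_matrix();T[:3,3]=s["eef_pos"]
        d["T"]=T@np.array(d["T_tool_cam"])
    else:
        T=np.eye(4);o=np.array(d["orientation"],float)
        T[:3,:3]=o if o.shape==(3,3) else R.from_rotvec(o).as_matrix() if o.size==3 else R.from_quat(o).as_matrix()
        T[:3,3]=d["eye"];d["T"]=T
    return d
def ray(d,u,v):
    c=np.stack([(np.asarray(u,float)-d["cx"])/d["fx"],-(np.asarray(v,float)-d["cy"])/d["fy"],-np.ones(np.shape(u))],-1)
    return d["T"][:3,3], c@d["T"][:3,:3].T
def onz(d,u,v,z):
    o,k=ray(d,u,v); return o+k*((z-o[2])/k[...,2])[...,None]
def cloud(d):
    v,u=np.mgrid[:400,:640]; o,k=ray(d,u,v); P=o+k*d["z_map"][...,None]; P[d["z_map"]<=0]=np.nan; return P
def save(d,n): cv2.imwrite(f"pics/{n}.png",cv2.cvtColor(d["frame"],cv2.COLOR_RGB2BGR))
E
python3 - <<'E'
from h import *
print(r.observe())
for n in ("scene","top","wrist"):
    d=snap(n); save(d,n+"0"); print(n,{k:v for k,v in d.items() if k not in("frame","z_map")})
    np.save(n+"0.npy",d,allow_pickle=True)
E
```

```text
pics
{'t': 0.0, 'joints': array([ 1.02340876e+00,  2.59188330e-01,  2.07382535e-02,  1.33368908e+00,
       -1.47928134e-05,  1.41821793e+00]), 'joint_vel': array([-0.00019897, -0.0001333 ,  0.00017127,  0.00122443,  0.00087247,
       -0.00100535]), 'joint_torque': array([ 1.10182136e-04, -5.55643737e+01,  3.44529533e+01,  1.37398628e-02,
       -2.53542448e-04, -2.19106192e-05]), 'eef_pos': array([0.21139895, 0.50745008, 0.238659  ]), 'eef_rot': array([-6.16057093e-01, -3.08014101e+00,  1.98912087e-03]), 'wrist_force': array([-0.16811546,  0.39539361, -0.38059745]), 'moment': array([ 0.00663977, -0.04755511,  0.03935165]), 'grip_force': 0.0, 'finger_gap': 0.08543776208054457}
scene {'fx': 460.41409099988965, 'fy': 460.41409099988965, 'cx': 320.96206653954505, 'cy': 201.65548278342445, 'eye': array([1.47050409, 0.61536119, 1.02665253]), 'orientation': array([0.49422721, 0.89969182, 1.95428852]), 'T': array([[-0.51460175, -0.56635141,  0.64376325,  1.47050409],
       [ 0.85734999, -0.3296617 ,  0.39531525,  0.61536119],
       [-0.01166326,  0.75536034,  0.65520587,  1.02665253],
  
[... 642 characters left out ...]
_tool_cam': array([[ 2.65064329e-06,  9.64572650e-01,  2.63817366e-01,
         6.76175475e-02],
       [ 9.99999941e-01,  8.83313859e-05, -3.33005682e-04,
        -6.56464293e-04],
       [-3.44511527e-04,  2.63817352e-01, -9.64572593e-01,
        -1.35413612e-01],
       [ 0.00000000e+00,  0.00000000e+00,  0.00000000e+00,
         1.00000000e+00]]), 'T': array([[ 3.84608246e-01, -8.90505352e-01, -2.43057021e-01,
         1.48838056e-01],
       [ 9.23079519e-01,  3.70797326e-01,  1.02144723e-01,
         5.33029332e-01],
       [-8.35529057e-04, -2.63646661e-01,  9.64618961e-01,
         3.74155146e-01],
       [ 0.00000000e+00,  0.00000000e+00,  0.00000000e+00,
         1.00000000e+00]])}
```

View pics/top0.png

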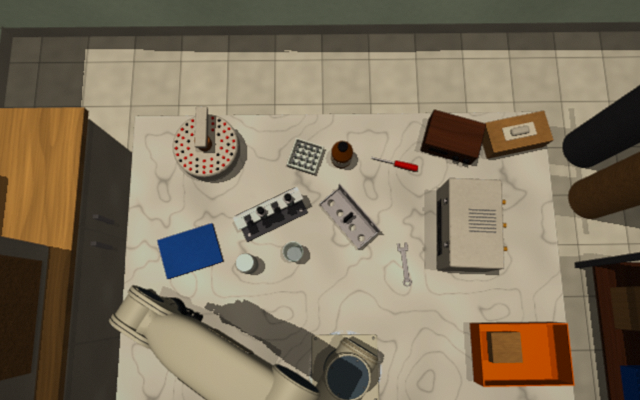

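View pics/scene0.png

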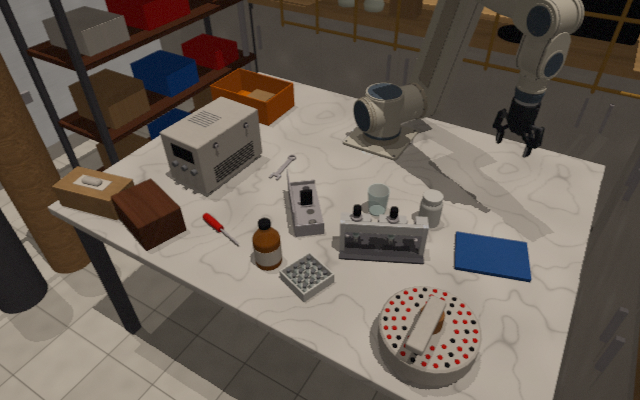

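```bash
python3 - <<'E'
from h import *
d=np.load("top0.npy",allow_pickle=True).item(); f=d["frame"][...,::-1]
e=np.load("scene0.npy",allow_pickle=True).item(); g=e["frame"][...,::-1]
a=cv2.resize(f[175:275,225:385],None,fx=5,fy=5,interpolation=cv2.INTER_CUBIC)[:300]
a=cv2.resize(f[180:250,225:385],(800,350),interpolation=cv2.INTER_CUBIC)
b=cv2.resize(g[170:270,270:430],(400,250),interpolation=cv2.INTER_CUBIC)
c=cv2.resize(g[90:190,150:310],(400,250),interpolation=cv2.INTER_CUBIC)
cv2.imwrite("pics/m1.png",np.vstack([a,np.hstack([b,c])]))
P=cloud(d)
for n,(u,v) in dict(knob1=(249,216),k2=(262,212),k3=(278,203),k4=(295,197),handle=(349,213),unitfl=(441,190),unitfr=(439,265),unitb=(500,190),rack1=(338,187),rack2=(380,234),beaker=(293,252)).items(): print(n,P[v,u].round(3))
E
```

```text
knob1 [0.543 0.345 0.013]
k2 [0.534 0.281 0.144]
k3 [0.569 0.228 0.121]
k4 [0.591 0.169 0.116]
handle [ 0.535 -0.021  0.095]
unitfl [ 0.614 -0.352  0.1  ]
unitfr [ 0.35  -0.337  0.066]
unitb [ 0.587 -0.523  0.209]
rack1 [0.642 0.014 0.046]
rack2 [ 0.471 -0.14   0.002]
beaker [0.408 0.182 0.009]
```

View pics/m1.png

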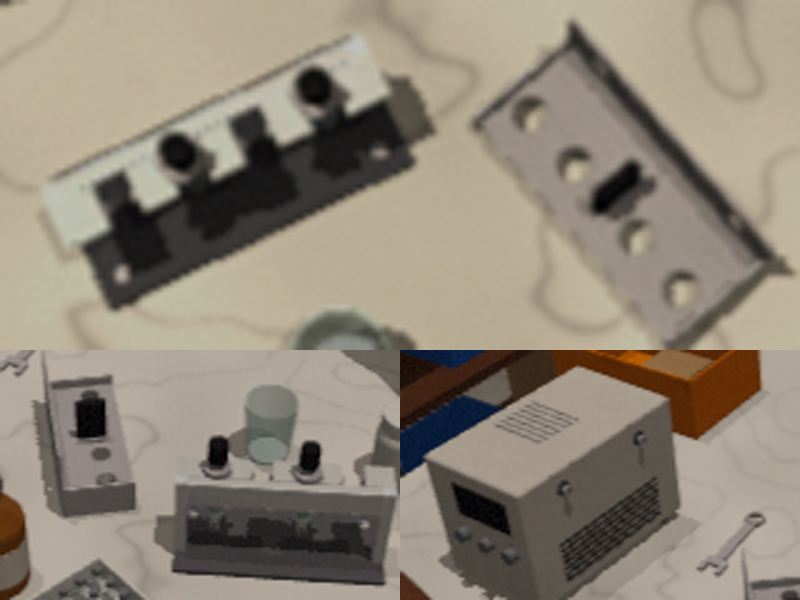

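```bash
python3 - <<'E'
from h import *
d=np.load("top0.npy",allow_pickle=True).item(); e=np.load("scene0.npy",allow_pickle=True).item()
H=lambda u,v,D,z:onz(D,np.array(u),np.array(v),z).round(4)
c=lambda x,y:(225+x/5,180+y/5)
hs=np.array([H(*c(x,y),d,.034) for x,y in((680,290),(638,238),(576,166),(528,114))]);print("holes1-4",hs)
v=hs[3]-hs[0];print("rack y ang",np.degrees(np.arctan2(v[1],v[0])),np.linalg.norm(v), "ctr",hs.mean(0))
print("handle top",H(*c(618,185),d,.094),"knobs",H(*c(180,148),d,.2),H(*c(316,82),d,.2))
print("scene screws",H(216,145.2,e,.175),H(246,125.2,e,.175))
P=cloud(d); m=(abs(P[...,2]-.205)<.012)&(P[...,1]<-.25)&(P[...,0]>.2)&(P[...,0]<.75)
print("unit rect",cv2.minAreaRect(P[m][:,:2].astype(np.float32)),m.sum())
m=(abs(P[...,2]-.12)<.008)&(P[...,1]>.1)&(P[...,1]<.4)
print("strip rect",cv2.minAreaRect(P[m][:,:2].astype(np.float32)),m.sum())
# knobs: two-view triangulation
def tri(a,b):
    (o1,k1),(o2,k2)=ray(d,*a),ray(e,*b);t=np.linalg.lstsq(np.c_[k1,-k2],o2-o1,rcond=None)[0];return ((o1+t[0]*k1+o2+t[1]*k2)/2).round(4),np.linalg.norm(o1+t[0]*k1-o2-t[1]*k2).round(4)
cs=lambda x,y:(270+x/2.5,170+(y-350)/2.5)
print("knob tops L,R",tri(c(180,146),cs(310,444)),tri(c(314,80),cs(217,440)))
E
```

```text
holes1-4 [[ 0.4531 -0.0665  0.034 ]
 [ 0.4916 -0.0368  0.034 ]
 [ 0.5456  0.0074  0.034 ]
 [ 0.585   0.0421  0.034 ]]
rack y ang 39.466368926474196 0.17085540670403143 ctr [ 0.518825 -0.01345   0.034   ]
handle top [ 0.521  -0.0197  0.094 ] knobs [0.5318 0.2779 0.2   ] [0.5757 0.1873 0.2   ]
scene screws [ 0.5641 -0.3447  0.175 ] [ 0.4153 -0.336   0.175 ]
unit rect ((0.4818449914455414, -0.4333052635192871), (0.1831604540348053, 0.3010747730731964), 86.89753723144531) 4836
strip rect ((0.2877870202064514, 0.24915051460266113), (0.6660478115081787, 0.2479884773492813), 3.651717185974121) 740
knob tops L,R (array([0.5398, 0.2836, 0.162 ]), np.float64(0.0022)) (array([0.5854, 0.191 , 0.1615]), np.float64(0.0005))
```

```bash

python3 -m crank '{"xyz":[[2.6,-4.4,0.6],[2.6,-4.4,0.6],[2.6,-4.4,0.6],[2.6,-4.4,0.6]],"rot":[[0,0,-0.04],[0,0,-0.04],[0,0,-0.04],[0,0,-0.04]]}'
python3 -m crank '{"xyz":[[2.6,-4.4,0],[2.6,-4.4,0],[2.6,-4.4,0],[2.6,-4.4,0]],"rot":[[0,0,-0.04],[0,0,-0.04],[0,0,-0.04],[0,0,-0.04]]}'
python3 -m crank '{"xyz":[[2.6,-4.4,0],[2.6,-4.4,0],[2.6,-4.4,0],[2.6,-4.4,0],[0,0,0]],"rot":[[0,0,-0.04],[0,0,-0.04],[0,0,-0.04],[0,0,-0.04],[0,0,0]]}'
python3 - <<'E'
from h import *
d=snap("wrist");np.save("w1.npy",d,allow_pickle=True);save(d,"w1");print(r.observe()["t"],r.observe()["joints"])
E
```

```text
t: 0.65
eef_pos: [0.316, 0.3302, 0.2634]
eef_rot: [0.862, 3.021, -0.0]
wrist_force: [0.7, 0.2, -0.2]
finger_gap: 0.0854
grip_force: 0.0
t: 1.15
eef_pos: [0.4201, 0.1541, 0.2633]
eef_rot: [1.101, 2.942, 0.0]
wrist_force: [0.5, 0.4, -0.5]
finger_gap: 0.0853
grip_force: 0.0
t: 1.78
eef_pos: [0.5247, -0.0231, 0.2622]
eef_rot: [-1.336, -2.842, 0.001]
wrist_force: [-0.4, 0.1, 0.8]
finger_gap: 0.0853
grip_force: 0.0
1.825 [-2.01422120e-01  2.09779765e-01  1.44975351e-02  1.37711237e+00
  8.64777751e-05  6.75861596e-01]
```

View pics/w1.png

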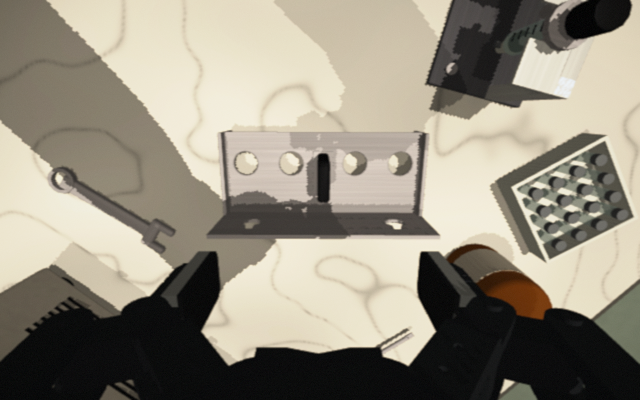

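```bash
python3 - <<'E'
from h import *
d=np.load("w1.npy",allow_pickle=True).item(); P=cloud(d); g=d["frame"].astype(int).sum(2)
s=P[180:186,270:300,2]; print("shelf z",np.nanmedian(s),"hole z",P[162,246])
# handle
m=np.zeros(g.shape,bool); m[130:210,305:345]=(g[130:210,305:345]<120)
m2=m&(P[...,2]>.085)
print("handle top z",np.nanmedian(P[m2][:,2]), m2.sum())
v,u=np.nonzero(m2); rc=cv2.minAreaRect(np.c_[u,v].astype(np.float32)); print(rc, onz(d,*np.array(rc[0])[:,None],.094), "cloud",P[m2].mean(0))
# holes by bench depth seen through
hm=((P[...,2]<.03)|np.isnan(P[...,2]))
out=[]
for u0 in(246,291,354,400):
    w=cv2.cvtColor(d["frame"][140:184,u0-22:u0+22],cv2.COLOR_RGB2GRAY)
    c=cv2.HoughCircles(w,cv2.HOUGH_GRADIENT,1,30,param1=80,param2=8,minRadius=9,maxRadius=16)
    x,y,rr=c[0,0]; p=onz(d,x+u0-22,y+140.,np.array(.034)); out.append(p); print(x+u0-22,y+140,rr,p.round(4))
o=np.array(out); V=o[3]-o[0]; print(np.degrees(np.arctan2(V[1],V[0])),np.linalg.norm(V),o.mean(0))
a=np.arctan2(V[1],V[0])-np.pi/2; print("grip from holes",o.mean(0)[:2]+.008*np.array([np.cos(a),np.sin(a)]))
E
```

```text
shelf z 0.03462601092810835 hole z [ 0.45337783 -0.07497911  0.00053224]
handle top z 0.09436242014367621 448
((323.0, 180.5), (41.0, 10.0), 90.0) [[ 0.52561719 -0.01881285  0.094     ]] cloud [ 0.52539249 -0.01859641  0.094198  ]
244.5 162.5 11.8 [ 0.4548 -0.0678  0.034 ]
290.5 162.5 13.0 [ 0.4938 -0.0354  0.034 ]
354.5 162.5 11.6 [0.5481 0.0095 0.034 ]
399.5 163.5 11.8 [0.587  0.0403 0.034 ]
39.28461465742427 0.17073147217357762 [ 0.52091127 -0.01333784  0.034     ]
grip from holes [ 0.52597665 -0.01952992]
```

```bash

python3 -m crank '{"xyz":[[-0.8,-3.8,0.8],[-0.8,-3.8,0.8],[-0.8,-3.8,0.8],[-0.8,-3.8,0.8],[-0.8,-3.8,0.8]],"rot":[[0,0,-0.15],[0,0,-0.15],[0,0,-0.15],[0,0,-0.15],[0,0,-0.15]]}'
python3 -m crank '{"xyz":[[0,0,0],[0,0,0]],"rot":[[0,0,0],[0,0,0]]}'
python3 - <<'E'
from h import *
d=snap("wrist");np.save("w2.npy",d,allow_pickle=True);save(d,"w2");print(r.observe()["t"],r.observe()["joints"])
E
```

```text
t: 2.45
eef_pos: [0.483, -0.21, 0.3038]
eef_rot: [-2.284, -2.157, -0.0]
wrist_force: [0.9, -0.5, -0.6]
finger_gap: 0.0851
grip_force: 0.0
t: 2.7
eef_pos: [0.4834, -0.2092, 0.3033]
eef_rot: [-2.278, -2.163, -0.0]
wrist_force: [0.3, 0.5, 0.1]
finger_gap: 0.0855
grip_force: 0.0
2.75 [-5.67550280e-01  2.08219702e-01  1.14971598e-01  1.47787194e+00
  2.86338672e-04  1.05486264e+00]
```

View pics/w2.png

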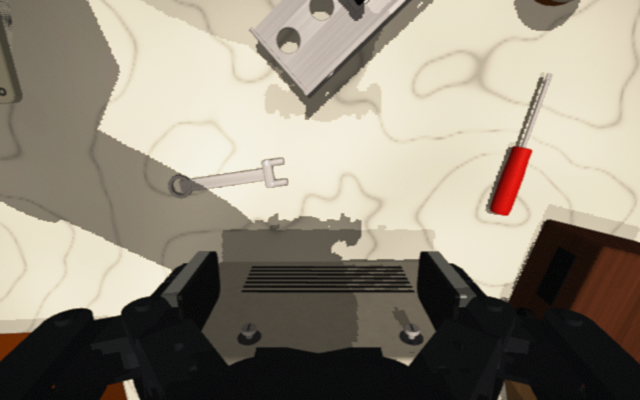

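```bash
python3 - <<'E'
from h import *
d=np.load("w2.npy",allow_pickle=True).item(); P=cloud(d)
import cv2
# front-face plane from vents/face area
Q=P[270:340,225:415].reshape(-1,3); Q=Q[(Q[:,2]>.06)&(Q[:,2]<.2)]
A=np.c_[Q[:,0],np.ones(len(Q))]; 
c,*_=np.linalg.lstsq(A,Q[:,1],rcond=None)
for _ in range(4):
    rs=Q[:,1]-A@c; k=abs(rs)<.003; c,*_=np.linalg.lstsq(A[k],Q[k,1],rcond=None)
print("face y=a x+b",c,"angle",np.degrees(np.arctan(c[0])),k.sum(),rs[k].std(), "at x .487:",c@[.487,1])
dist=(P[...,1]-P[...,0]*c[0]-c[1])
m=(dist>.0055)&(dist<.016)&(P[...,2]>.155)&(P[...,2]<.195)
m[:, :225]=0; m[:,435:]=0
n,l,st,ce=cv2.connectedComponentsWithStats(m.astype(np.uint8))
for i in range(1,n):
    if st[i,4]>20: q=P[l==i]; print(st[i],ce[i],q.mean(0).round(4),q.min(0).round(4),q.max(0).round(4))
crop=cv2.resize(d["frame"][300:365,215:445,::-1],None,fx=3.4,fy=3.4,interpolation=cv2.INTER_CUBIC); cv2.imwrite("pics/w2c.png",crop)
E
```

```text
face y=a x+b [-0.05336369 -0.32092788] angle -3.0546166759985063 11737 0.0005266265652769291 at x .487: -0.34691599793629474
[242 323  15  13 156] [248.89102564 329.02564103] [ 0.4126 -0.3332  0.1777] [ 0.4059 -0.3369  0.1694] [ 0.4188 -0.3311  0.1834]
[405 323  15  13 155] [411.98064516 329.40645161] [ 0.5612 -0.3411  0.1776] [ 0.555  -0.3455  0.1694] [ 0.5679 -0.3393  0.1831]
```

View pics/w2c.png

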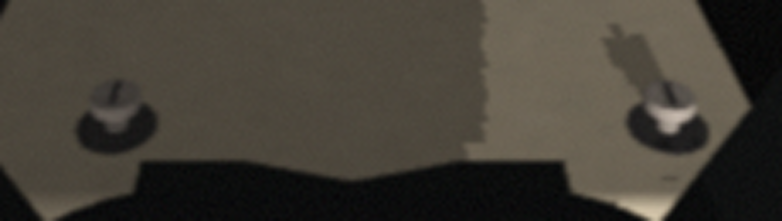

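```bash

python3 -m crank '{"xyz":[[0.85,3.8,-2],[0.85,3.8,-2],[0.85,3.8,-2],[0.85,3.8,-2],[0.85,3.8,-2]],"rot":[[0,0,0.1475],[0,0,0.1475],[0,0,0.1475],[0,0,0.1475],[0,0,0.1475]]}' >/dev/null
python3 -m crank '{"xyz":[[0,0,0],[0,0,0],[0,0,0]],"rot":[[0,0,0],[0,0,0],[0,0,0]]}'
python3 - <<'E'
from h import *
d=snap("wrist");np.save("w3.npy",d,allow_pickle=True);save(d,"w3");s=r.observe();T=d["T"];P=cloud(d)
m=(abs(P[...,2]-.094)<.004);n,l,st,ce=cv2.connectedComponentsWithStats(m.astype(np.uint8))
for i in range(1,n):
    if 200<st[i,4]: v,u=np.nonzero(l==i);print(st[i],P[l==i].mean(0).round(4))
print(s["eef_pos"],s["eef_rot"])
E
```

```text
t: 3.75
eef_pos: [0.5261, -0.0207, 0.2038]
eef_rot: [1.349, 2.836, 0.0]
wrist_force: [0.2, 0.3, -0.3]
finger_gap: 0.0856
grip_force: 0.0
[313 173  16  51 746] [ 0.5262 -0.0187  0.0942]
[218 254 202   7 878] [ 0.5565 -0.0576  0.0941]
[ 0.52614813 -0.02085868  0.20383435] [1.34972995e+00 2.83577981e+00 2.44410981e-04]
```

```bash

python3 -m crank '{"xyz":[[0,0.2,-3],[0,0,-3],[0,0,-3],[0,0,-2.5],[0,0,-2]],"rot":[[0,0,0],[0,0,0],[0,0,0],[0,0,0],[0,0,0]]}'
python3 -m crank '{"xyz":[[0,0,0],[0,0,0],[0,0,0],[0,0,0],[0,0,0]],"rot":[[0,0,0],[0,0,0],[0,0,0],[0,0,0],[0,0,0]]}' 0 100
python3 -m crank '{"xyz":[[0,0,0],[0,0,0],[0,0,0]],"rot":[[0,0,0],[0,0,0],[0,0,0]]}'
```

```text
t: 4.42
eef_pos: [0.5259, -0.0191, 0.0676]
eef_rot: [1.351, 2.836, -0.0]
wrist_force: [-0.0, -0.5, 0.1]
finger_gap: 0.0855
grip_force: 0.0
t: 5.05
eef_pos: [0.5265, -0.0183, 0.0692]
eef_rot: [1.347, 2.836, 0.001]
wrist_force: [-0.7, 0.5, 5.6]
finger_gap: 0.0106
grip_force: 98.4
t: 5.42
eef_pos: [0.5265, -0.0183, 0.0692]
eef_rot: [1.347, 2.836, 0.001]
wrist_force: [-0.9, 0.1, 6.0]
finger_gap: 0.0105
grip_force: 98.4
```

```bash

python3 -m crank '{"xyz":[[0,0,1],[0,0,2],[0,0,1.5],[0,0,0]],"rot":[[0,0,0],[0,0,0],[0,0,0],[0,0,0]]}'
python3 -m crank '{"xyz":[[-0.7,-4.5,0],[-0.7,-4.5,0],[-0.7,-4.5,0],[-0.7,-4.5,0],[-0.7,-4.5,0]],"rot":[[0,0,-0.1475],[0,0,-0.1475],[0,0,-0.1475],[0,0,-0.1475],[0,0,-0.1475]]}'
python3 -m crank '{"xyz":[[0,0,0],[0,0,0],[0,0,0]],"rot":[[0,0,0],[0,0,0],[0,0,0]]}'
python3 - <<'E'
from h import *
d=snap("wrist");np.save("w4.npy",d,allow_pickle=True);save(d,"w4");print(r.observe()["joints"])
E
```

```text
t: 5.92
eef_pos: [0.5266, -0.0184, 0.1144]
eef_rot: [1.348, 2.836, 0.001]
wrist_force: [1.0, -0.2, -5.7]
finger_gap: 0.0107
grip_force: 97.8
t: 6.55
eef_pos: [0.4904, -0.2445, 0.1125]
eef_rot: [-2.285, -2.154, 0.0]
wrist_force: [0.8, 0.9, -5.3]
finger_gap: 0.0106
grip_force: 98.2
t: 6.92
eef_pos: [0.491, -0.2423, 0.113]
eef_rot: [-2.278, -2.162, -0.0]
wrist_force: [0.3, 0.1, -5.3]
finger_gap: 0.0106
grip_force: 98.2
[-6.11649156e-01  3.22030849e-01 -2.20590684e-01  1.02863171e+00
  1.17795044e-04  1.01134523e+00]
```

View pics/w4.png

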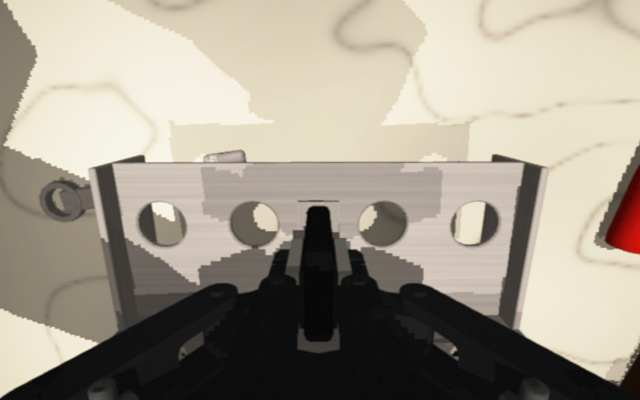

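```bash
python3 - <<'E'
from h import *
d=np.load("w4.npy",allow_pickle=True).item(); P=cloud(d)
S=np.concatenate([P[172:195,130:300].reshape(-1,3),P[172:195,340:510].reshape(-1,3),P[250:300,135:180].reshape(-1,3),P[250:300,455:500].reshape(-1,3)])
S=S[abs(S[:,2]-.078)<.01]
ey=np.array([.9986,-.0533]);ex=np.array([-.0533,-.9986]);t=np.array([.491,-.2423])
X=(S[:,:2]-t)@ex;Y=(S[:,:2]-t)@ey
c,*_=np.linalg.lstsq(np.c_[X,Y,np.ones(len(X))],S[:,2],rcond=None);print("slope x,y, z0",c)
out=[]
for u0 in(162,254,382,474):
    w=cv2.cvtColor(d["frame"][190:256,u0-36:u0+36],cv2.COLOR_RGB2GRAY)
    q=cv2.HoughCircles(w,cv2.HOUGH_GRADIENT,1,60,param1=80,param2=8,minRadius=19,maxRadius=30)[0,0]
    p=onz(d,q[0]+u0-36,q[1]+190.,np.array(c[2]));out.append(p);print(q,(p[:2]-t)@ex,(p[:2]-t)@ey)
V=out[3]-out[0];print(np.degrees(np.arctan2(V[1],V[0])))
e=cv2.cvtColor(d["frame"],cv2.COLOR_RGB2GRAY);
L=[]
E
```

```text
slope x,y, z0 [-0.00415645 -0.00339386  0.07847761]
[36.5 31.5 23.9] -0.007653355103410778 -0.08505849404015439
[36.5 31.5 25.2] -0.007751439645228862 -0.03524918382215538
[35.5 32.5 23.8] -0.007315844294273513 0.03339935800562348
[34.5 31.5 24.3] -0.00798319134504362 0.08243900736122245
-2.9424205701549564
```

```bash

python3 -m crank '{"xyz":[[0.15,0,2],[0,0,2.4],[0,0,2],[0,0,0],[0,0,0]],"rot":[[0,0,0],[0,0,0],[0,0,0],[0,0,0],[0,0,0]]}'
python3 -m crank '{"xyz":[[-0.08,-1.5,0],[-0.08,-1.5,0],[0,0,0],[0,0,0]],"rot":[[0,0,0],[0,0,0],[0,0,0],[0,0,0]]}'
```

```text
t: 7.6
eef_pos: [0.4924, -0.2426, 0.1765]
eef_rot: [-2.279, -2.161, 0.0]
wrist_force: [0.1, 0.4, -6.2]
finger_gap: 0.011
grip_force: 98.3
t: 8.1
eef_pos: [0.4907, -0.2736, 0.1769]
eef_rot: [-2.281, -2.159, -0.0]
wrist_force: [0.1, -0.2, -5.5]
finger_gap: 0.0111
grip_force: 98.2
```

```bash

python3 -m crank '{"xyz":[[-0.04,-0.5,0],[-0.02,-0.4,0],[0,0,0]],"rot":[[0,0,0],[0,0,0],[0,0,0]]}'
python3 -m crank '{"xyz":[[-0.02,-0.3,0],[-0.02,-0.2,0],[0,0,0]],"rot":[[0,0,0],[0,0,0],[0,0,0]]}'
```

```text
t: 8.48
eef_pos: [0.4904, -0.2826, 0.1773]
eef_rot: [2.281, 2.16, -0.0]
wrist_force: [-0.2, 0.1, -4.6]
finger_gap: 0.0105
grip_force: 98.2
t: 8.85
eef_pos: [0.4899, -0.2875, 0.1773]
eef_rot: [2.281, 2.16, 0.0]
wrist_force: [-0.3, 0.0, -5.6]
finger_gap: 0.0106
grip_force: 98.2
```

```bash

python3 -m crank '{"xyz":[[-0.02,-0.3,0],[0,-0.2,0],[0,0,0]],"rot":[[0,0,0],[0,0,0],[0,0,0]]}'
python3 -m crank '{"xyz":[[0,-0.2,0],[0,0,0],[0,0,0]],"rot":[[0,0,0],[0,0,0],[0,0,0]]}'
```

```text
t: 9.22
eef_pos: [0.4897, -0.2925, 0.1772]
eef_rot: [-2.281, -2.16, -0.0]
wrist_force: [0.6, 0.2, -4.2]
finger_gap: 0.0108
grip_force: 98.2
t: 9.6
eef_pos: [0.4897, -0.293, 0.1772]
eef_rot: [-2.279, -2.16, -0.002]
wrist_force: [0.3, 6.7, -2.7]
finger_gap: 0.0106
grip_force: 98.6
```

```bash

python3 -m crank '{"xyz":[[0,0.1,-0.3],[0,0,-0.4],[0,0,-0.3],[0,0,0]],"rot":[[0,0,0],[0,0,0],[0,0,0],[0,0,0]]}'
python3 -m crank '{"xyz":[[0,0,-0.3],[0,0,-0.2],[0,0,-0.1],[0,0,0]],"rot":[[0,0,0],[0,0,0],[0,0,0],[0,0,0]]}'
```

```text
t: 10.1
eef_pos: [0.4896, -0.293, 0.1668]
eef_rot: [-2.28, -2.16, -0.001]
wrist_force: [2.0, 2.7, -6.4]
finger_gap: 0.0104
grip_force: 98.2
t: 10.6
eef_pos: [0.4898, -0.2931, 0.1613]
eef_rot: [-2.28, -2.161, -0.001]
wrist_force: [1.3, 5.5, -2.8]
finger_gap: 0.0107
grip_force: 98.8
```

```bash

python3 -m crank '{"xyz":[[0,0,-0.1],[0,0,0]],"rot":[[0,0,0],[0,0,0]]}'
python3 -m crank '{"xyz":[[0,0,-0.1],[0,0,0]],"rot":[[0,0,0],[0,0,0]]}'
python3 -m crank '{"xyz":[[0,0,-0.1],[0,0,0]],"rot":[[0,0,0],[0,0,0]]}'
```

```text
t: 10.85
eef_pos: [0.4898, -0.2931, 0.1603]
eef_rot: [-2.28, -2.161, -0.001]
wrist_force: [0.1, 5.3, -2.5]
finger_gap: 0.0109
grip_force: 98.7
t: 11.1
eef_pos: [0.4898, -0.2931, 0.1594]
eef_rot: [-2.28, -2.161, -0.001]
wrist_force: [0.1, 5.2, -2.8]
finger_gap: 0.0106
grip_force: 98.7
t: 11.35
eef_pos: [0.4898, -0.2931, 0.1589]
eef_rot: [2.28, 2.161, 0.001]
wrist_force: [0.0, 5.3, 2.3]
finger_gap: 0.0103
grip_force: 99.3
```

```bash

python3 -m crank '{"xyz":[[0,0,0],[0,0,0],[0,0,0],[0,0,0],[0,0,0]],"rot":[[0,0,0],[0,0,0],[0,0,0],[0,0,0],[0,0,0]]}' 5
python3 -m crank '{"xyz":[[0,0,2],[0,0,3],[0,0.5,4],[0,1,5],[0,1,3]],"rot":[[0,0,0],[0,0,0],[0,0,0],[0,0,0],[0,0,0]]}' 
python3 -m crank '{"xyz":[[0,0,0],[0,0,0],[0,0,0]],"rot":[[0,0,0],[0,0,0],[0,0,0]]}'
python3 - <<'E'
from h import *
d=snap("wrist");np.save("w5.npy",d,allow_pickle=True);e=snap("scene")
a=cv2.resize(d["frame"],(400,250));b=cv2.resize(e["frame"][80:200,140:332],(400,250),interpolation=cv2.INTER_CUBIC)
cv2.imwrite("pics/m5.png",np.hstack([a,b])[...,::-1])
E
```

```text
t: 11.98
eef_pos: [0.4898, -0.2934, 0.1583]
eef_rot: [2.281, 2.161, -0.0]
wrist_force: [-0.5, 0.6, 0.2]
finger_gap: 0.0501
grip_force: 0.0
t: 12.6
eef_pos: [0.4899, -0.2682, 0.3308]
eef_rot: [2.279, 2.159, 0.001]
wrist_force: [0.2, -0.2, -0.6]
finger_gap: 0.0499
grip_force: 0.0
t: 12.98
eef_pos: [0.4895, -0.2684, 0.327]
eef_rot: [-2.279, -2.159, 0.001]
wrist_force: [0.0, -0.4, 0.5]
finger_gap: 0.0498
grip_force: 0.0
```

View pics/m5.png

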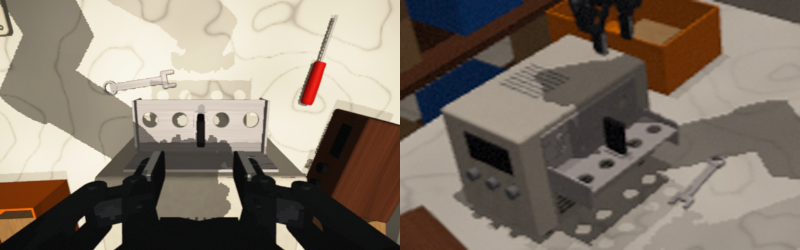

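```bash
python3 - <<'E'
from h import *
d=np.load("w5.npy",allow_pickle=True).item(); P=cloud(d)
s=P[150:240,200:440]; q=s[(abs(s[...,2]-.125)<.01)]; z=np.median(q[:,2]); print("shelf z",z,len(q))
out=[]
for u0 in(237,288,353,400):
    v0=192
    w=cv2.cvtColor(d["frame"][v0-24:v0+24,u0-24:u0+24],cv2.COLOR_RGB2GRAY)
    q=cv2.HoughCircles(w,cv2.HOUGH_GRADIENT,1,60,param1=80,param2=7,minRadius=10,maxRadius=18)[0,0]
    p=onz(d,q[0]+u0-24,q[1]+v0-24.,np.array(z));out.append(p);print(q[0]+u0-24,q[1]+v0-24,q[2],p.round(4))
o=np.array(out);V=o[3]-o[0];print(np.degrees(np.arctan2(V[1],V[0])),np.linalg.norm(V),o.mean(0))
E
```

```text
shelf z 0.12309680503349288 14326
240.5 190.5 13.0 [ 0.4054 -0.2803  0.1231]
287.5 191.5 12.7 [ 0.4548 -0.284   0.1231]
353.5 191.5 12.5 [ 0.5241 -0.2877  0.1231]
401.5 191.5 13.0 [ 0.5744 -0.2903  0.1231]
-3.414847603510538 0.1693172900743668 [ 0.48968095 -0.28556413  0.12309681]
```

```bash

python3 -m crank '{"xyz":[[0.5,4.8,-0.2],[0.5,4.8,-0.2],[0.5,4.8,-0.2],[0.5,4.8,-0.2],[0.5,4.8,-0.2]],"rot":[[0,0,0.051],[0,0,0.051],[0,0,0.051],[0,0,0.051],[0,0,0.051]]}' >/dev/null
python3 -m crank '{"xyz":[[0.5,4.8,0],[0.5,4.8,0],[0.5,4.8,0],[0.5,4.8,0],[0.5,4.8,0]],"rot":[[0,0,0.051],[0,0,0.051],[0,0,0.051],[0,0,0.051],[0,0,0.051]]}' 
python3 -m crank '{"xyz":[[0,0,0],[0,0,0],[0,0,0]],"rot":[[0,0,0],[0,0,0],[0,0,0]]}'
python3 - <<'E'
from h import *
d=snap("wrist");np.save("w6.npy",d,allow_pickle=True);save(d,"w6");P=cloud(d)
m=(abs(P[...,2]-.164)<.005);n,l,st,ce=cv2.connectedComponentsWithStats(m.astype(np.uint8))
for i in range(1,n):
    if 80<st[i,4]: v,u=np.nonzero(l==i);q=P[l==i];c,rr=cv2.minEnclosingCircle(q[:,:2].astype(np.float32));print(st[i],q.mean(0).round(4),np.array(c).round(4),rr)
E
```

```text
t: 14.32
eef_pos: [0.5397, 0.2132, 0.3178]
eef_rot: [-1.66, -2.667, 0.001]
wrist_force: [1.2, 0.2, 0.7]
finger_gap: 0.0499
grip_force: 0.0
t: 14.7
eef_pos: [0.5398, 0.2107, 0.3183]
eef_rot: [-1.664, -2.665, 0.0]
wrist_force: [-0.2, -0.9, 0.1]
finger_gap: 0.0498
grip_force: 0.0
[346  94  29  29 634] [0.5408 0.2863 0.1646] [0.5411 0.2862] 0.011951173655688763
[343 212  26  25 507] [0.5851 0.1935 0.1642] [0.5858 0.1928] 0.011932806111872196
```

View pics/w6.png

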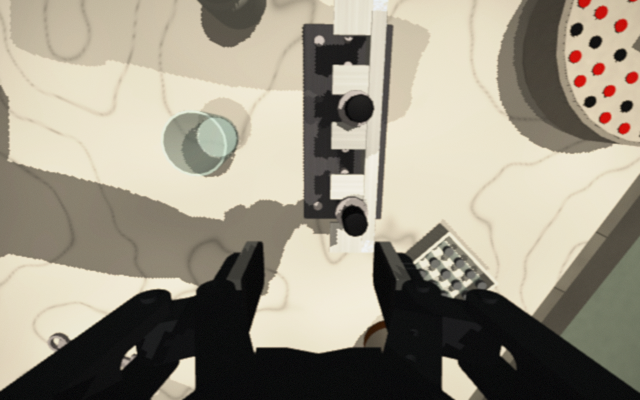

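```bash

python3 -m crank '{"xyz":[[2.3,-0.9,-2],[2.3,-0.9,-4],[0,0,-4],[0,0,0],[0,0,0]],"rot":[[0,0,0],[0,0,0],[0,0,0],[0,0,0],[0,0,0]]}'
```

```text
t: 15.38
eef_pos: [0.5865, 0.1932, 0.2194]
eef_rot: [1.662, 2.665, 0.001]
wrist_force: [0.6, -0.2, -0.0]
finger_gap: 0.0499
grip_force: 0.0
```

```bash
python3 - <<'E'
from h import *
d=snap("wrist");P=cloud(d);print(r.observe()["eef_pos"])
m=(abs(P[...,2]-.164)<.005);n,l,st,ce=cv2.connectedComponentsWithStats(m.astype(np.uint8))
for i in range(1,n):
    if 80<st[i,4]: q=P[l==i];c,rr=cv2.minEnclosingCircle(q[:,:2].astype(np.float32));print(st[i],q.mean(0).round(4),np.array(c).round(4),rr)
E
```

```text
[0.58661396 0.19348596 0.22006808]
[ 298   13   45   50 1723] [0.5414 0.2858 0.1646] [0.5413 0.2859] 0.011997046880424023
[ 299  203   39   39 1146] [0.5855 0.1934 0.1643] [0.5858 0.1928] 0.0119185671210289
```

```bash

python3 -m crank '{"xyz":[[-0.08,0,-3],[0,0,-3],[0,0,-1.8],[0,0,0]],"rot":[[0,0,0],[0,0,0],[0,0,0],[0,0,0]]}'
python3 -m crank '{"xyz":[[0,0,0],[0,0,0],[0,0,0],[0,0,0],[0,0,0]],"rot":[[0,0,0],[0,0,0],[0,0,0],[0,0,0],[0,0,0]]}' 0 80
```

```text
t: 15.92
eef_pos: [0.5851, 0.1938, 0.1409]
eef_rot: [1.661, 2.666, 0.0]
wrist_force: [-0.4, -0.2, 0.5]
finger_gap: 0.0499
grip_force: 0.0
t: 16.55
eef_pos: [0.5858, 0.1939, 0.1423]
eef_rot: [1.66, 2.664, 0.004]
wrist_force: [-1.2, -0.1, 5.2]
finger_gap: 0.022
grip_force: 78.0
```

```bash

python3 -m crank '{"xyz":[[-0.27,-0.13,0.05],[-0.54,-0.26,0],[-0.54,-0.26,0],[-0.54,-0.26,0],[-0.54,-0.26,0]],"rot":[[0,0,0],[0,0,0],[0,0,0],[0,0,0],[0,0,0]]}'
python3 -m crank '{"xyz":[[-0.8,-0.39,0],[-0.8,-0.39,0],[-0.8,-0.39,0],[-0.6,-0.29,0],[0,0,0]],"rot":[[0,0,0],[0,0,0],[0,0,0],[0,0,0],[0,0,0]]}'
python3 - <<'E'
from h import *
d=snap("wrist");save(d,"w7")
E
```

```text
t: 17.18
eef_pos: [0.5614, 0.1821, 0.1422]
eef_rot: [1.661, 2.664, 0.004]
wrist_force: [2.5, 1.9, 3.8]
finger_gap: 0.0218
grip_force: 79.1
t: 17.8
eef_pos: [0.5302, 0.1672, 0.1409]
eef_rot: [-1.662, -2.666, 0.0]
wrist_force: [-0.5, 0.9, -1.2]
finger_gap: 0.022
grip_force: 78.6
```

View pics/w7.png

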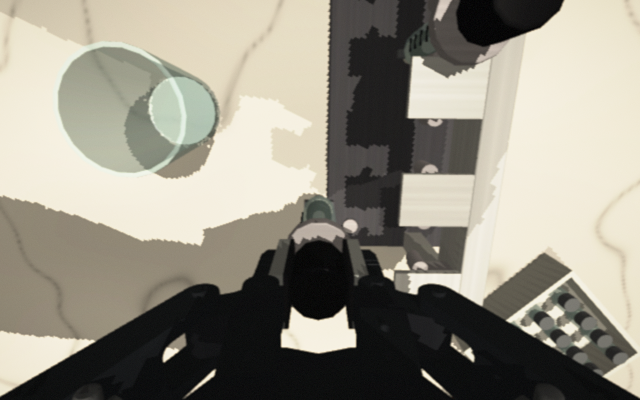

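```bash

python3 -m crank '{"xyz":[[0,0,2],[0,0,4],[0,0,4],[0,0,3]],"rot":[[0,0,0],[0,0,0],[0,0,0],[0,0,0]]}'
python3 -m crank '{"xyz":[[0.44,-4,0],[0.44,-5,0],[0.44,-5,0],[0.44,-5,0],[0.44,-5,0]],"rot":[[0,0,-0.051],[0,0,-0.051],[0,0,-0.051],[0,0,-0.051],[0,0,-0.051]]}' >/dev/null
python3 -m crank '{"xyz":[[0.44,-5,0],[0.44,-5,0],[0.44,-5,0],[0.44,-4,0],[0.44,-2.6,0]],"rot":[[0,0,-0.051],[0,0,-0.051],[0,0,-0.051],[0,0,-0.051],[0,0,-0.051]]}' 
python3 -m crank '{"xyz":[[0,0,0],[0,0,0],[0,0,0]],"rot":[[0,0,0],[0,0,0],[0,0,0]]}'
```

```text
t: 18.35
eef_pos: [0.5311, 0.1675, 0.2725]
eef_rot: [1.661, 2.665, 0.002]
wrist_force: [-0.0, 0.5, -1.3]
finger_gap: 0.0221
grip_force: 78.6
t: 19.6
eef_pos: [0.5748, -0.2908, 0.2702]
eef_rot: [-2.284, -2.157, 0.0]
wrist_force: [-0.7, 0.1, -1.4]
finger_gap: 0.0222
grip_force: 78.7
t: 19.98
eef_pos: [0.5747, -0.2876, 0.2711]
eef_rot: [2.279, 2.162, 0.0]
wrist_force: [0.0, -0.2, -0.6]
finger_gap: 0.0219
grip_force: 78.6
```

```bash

python3 -m crank '{"xyz":[[0,-0.14,-1.5],[0,0,-1],[0,0,0],[0,0,0]],"rot":[[0,0,0],[0,0,0],[0,0,0],[0,0,0]]}'
python3 - <<'E'
from h import *
d=snap("wrist");np.save("w8.npy",d,allow_pickle=True);cv2.imwrite("pics/w8.png",cv2.resize(d["frame"][120:320,220:480,::-1],(780,600),interpolation=cv2.INTER_CUBIC))
E
```

```text
t: 20.48
eef_pos: [0.5747, -0.29, 0.2459]
eef_rot: [2.28, 2.161, 0.0]
wrist_force: [-0.3, 0.2, -0.3]
finger_gap: 0.0222
grip_force: 78.6
```

View pics/w8.png

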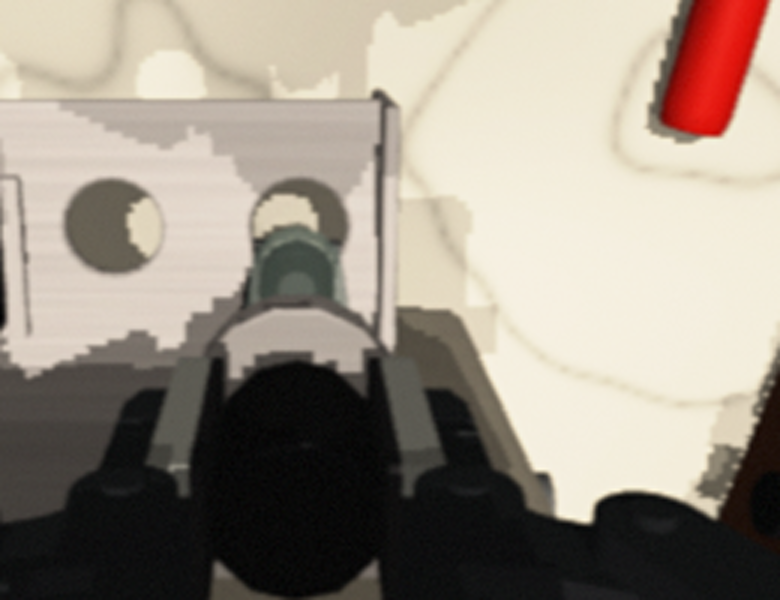

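```bash

python3 -m crank '{"xyz":[[0.05,0.12,-1],[0,0,-1.5],[0,0,-1.5],[0,0,0]],"rot":[[0,0,0],[0,0,0],[0,0,0],[0,0,0]]}'
python3 -m crank '{"xyz":[[0,0,-1],[0,0,-1],[0,0,0]],"rot":[[0,0,0],[0,0,0],[0,0,0]]}'
```

```text
t: 21.02
eef_pos: [0.5745, -0.2884, 0.2038]
eef_rot: [-2.278, -2.159, 0.001]
wrist_force: [-0.1, -0.5, 0.1]
finger_gap: 0.0218
grip_force: 78.6
t: 21.4
eef_pos: [0.5748, -0.2886, 0.1848]
eef_rot: [-2.28, -2.16, 0.001]
wrist_force: [-0.2, 0.0, -1.6]
finger_gap: 0.0219
grip_force: 78.7
```

```bash

python3 -m crank '{"xyz":[[0,0,-1],[0,0,-1],[0,0,-1],[0,0,-0.4],[0,0,0]],"rot":[[0,0,0],[0,0,0],[0,0,0],[0,0,0],[0,0,0]]}'
python3 -m crank '{"xyz":[[0,0,-0.2],[0,0,0]],"rot":[[0,0,0],[0,0,0]]}'
```

```text
t: 22.02
eef_pos: [0.5751, -0.2887, 0.1515]
eef_rot: [-2.28, -2.16, 0.0]
wrist_force: [0.8, -1.3, -0.3]
finger_gap: 0.022
grip_force: 78.7
t: 22.28
eef_pos: [0.5752, -0.2888, 0.1499]
eef_rot: [2.28, 2.161, 0.0]
wrist_force: [0.1, -0.1, -0.8]
finger_gap: 0.022
grip_force: 78.7
```

```bash

python3 -m crank '{"xyz":[[0,0,-0.2],[0,0,0]],"rot":[[0,0,0],[0,0,0]]}'
python3 -m crank '{"xyz":[[0,0,-0.1],[0,0,0]],"rot":[[0,0,0],[0,0,0]]}'
python3 -m crank '{"xyz":[[0,0,-0.1],[0,0,0]],"rot":[[0,0,0],[0,0,0]]}'
```

```text
t: 22.52
eef_pos: [0.5751, -0.2888, 0.1477]
eef_rot: [-2.281, -2.161, 0.0]
wrist_force: [-0.3, -0.9, -1.1]
finger_gap: 0.0217
grip_force: 78.7
t: 22.78
eef_pos: [0.5751, -0.2888, 0.1467]
eef_rot: [-2.281, -2.161, 0.0]
wrist_force: [-0.2, 0.1, -1.3]
finger_gap: 0.0217
grip_force: 78.7
t: 23.02
eef_pos: [0.5751, -0.2888, 0.1457]
eef_rot: [-2.28, -2.161, 0.0]
wrist_force: [0.0, 0.9, -0.6]
finger_gap: 0.0222
grip_force: 78.7
```

```bash

python3 -m crank '{"xyz":[[0,0,0],[0,0,0],[0,0,0]],"rot":[[0,0,0],[0,0,0],[0,0,0]]}' 3.6
python3 -m crank '{"xyz":[[0,0,1],[0,0,3],[0,0,4],[0,0,5],[0,0,3]],"rot":[[0,0,0],[0,0,0],[0,0,0],[0,0,0],[0,0,0]]}' 5
python3 -m crank '{"xyz":[[0,0,0],[0,0,0],[0,0,0]],"rot":[[0,0,0],[0,0,0],[0,0,0]]}'
python3 - <<'E'
from h import *
d=snap("wrist");np.save("w9.npy",d,allow_pickle=True);P=cloud(d)
m=(abs(P[...,2]-.168)<.006)&(P[...,1]>-.33);n,l,st,ce=cv2.connectedComponentsWithStats(m.astype(np.uint8))
for i in range(1,n):
    if 80<st[i,4]: q=P[l==i];print(st[i],q.mean(0).round(4))
e=snap("scene")
a=cv2.resize(d["frame"],(400,250));b=cv2.resize(e["frame"][80:200,140:332],(400,250),interpolation=cv2.INTER_CUBIC)
cv2.imwrite("pics/m9.png",np.hstack([a,b])[...,::-1])
E
```

```text
t: 23.4
eef_pos: [0.5752, -0.2888, 0.1459]
eef_rot: [2.28, 2.161, 0.0]
wrist_force: [-0.6, -0.5, -1.2]
finger_gap: 0.0361
grip_force: 0.0
t: 24.02
eef_pos: [0.5753, -0.2888, 0.3094]
eef_rot: [2.278, 2.158, 0.001]
wrist_force: [0.6, -0.5, -0.2]
finger_gap: 0.0499
grip_force: 0.0
t: 24.4
eef_pos: [0.5749, -0.2887, 0.3046]
eef_rot: [-2.279, -2.159, 0.001]
wrist_force: [0.4, 0.1, -0.3]
finger_gap: 0.0497
grip_force: 0.0
[214 177  17  47 200] [ 0.4952 -0.2896  0.1682]
[306 177  28  28 587] [ 0.5744 -0.2888  0.1665]
```

View pics/m9.png

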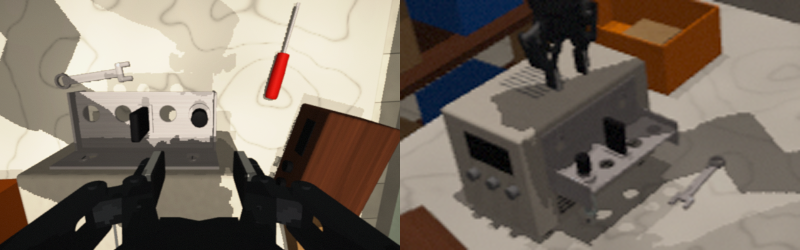

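```bash

python3 -m crank '{"xyz":[[-0.2,4,0],[-0.3,5,0],[-0.3,5,0],[-0.3,5,0]],"rot":[[0,0,0.043],[0,0,0.043],[0,0,0.043],[0,0,0.043]]}' >/dev/null
python3 -m crank '{"xyz":[[-0.3,5,0],[-0.3,5,0],[-0.3,5,0],[-0.3,5,0]],"rot":[[0,0,0.043],[0,0,0.043],[0,0,0.043],[0,0,0.043]]}' >/dev/null
python3 -m crank '{"xyz":[[-0.3,5,0],[-0.3,5,0],[-0.3,5,0],[-0.2,3.5,0],[0,0,0]],"rot":[[0,0,0.043],[0,0,0.043],[0,0,0.043],[0,0,0.037],[0,0,0]]}'
python3 -m crank '{"xyz":[[0,0,-4],[0,0,-4],[0,0,0],[0,0,0]],"rot":[[0,0,0],[0,0,0],[0,0,0],[0,0,0]]}'
python3 - <<'E'
from h import *
d=snap("wrist");P=cloud(d);print(r.observe()["eef_pos"])
m=(abs(P[...,2]-.164)<.005);n,l,st,ce=cv2.connectedComponentsWithStats(m.astype(np.uint8))
for i in range(1,n):
    if 80<st[i,4]: q=P[l==i];c,rr=cv2.minEnclosingCircle(q[:,:2].astype(np.float32));print(st[i],q.mean(0).round(4),np.array(c).round(4),rr)
E
```

```text
t: 26.12
eef_pos: [0.5405, 0.2884, 0.3048]
eef_rot: [-1.657, -2.668, 0.001]
wrist_force: [0.3, -0.7, -0.2]
finger_gap: 0.0504
grip_force: 0.0
t: 26.62
eef_pos: [0.5418, 0.2857, 0.2274]
eef_rot: [1.663, 2.664, 0.002]
wrist_force: [0.3, -0.1, 1.2]
finger_gap: 0.0499
grip_force: 0.0
[0.54194608 0.285965   0.22777146]
[ 301  198   37   38 1074] [0.5407 0.2872 0.1643] [0.5411 0.2864] 0.011896613985300064
```

```bash

python3 -m crank '{"xyz":[[-0.07,0.05,-3],[0,0,-3],[0,0,-2.4],[0,0,0]],"rot":[[0,0,0],[0,0,0],[0,0,0],[0,0,0]]}'
python3 -m crank '{"xyz":[[0,0,0],[0,0,0],[0,0,0],[0,0,0],[0,0,0]],"rot":[[0,0,0],[0,0,0],[0,0,0],[0,0,0],[0,0,0]]}' 0 80
python3 -m crank '{"xyz":[[-0.27,-0.13,0.05],[-0.54,-0.26,0],[-0.54,-0.26,0],[-0.54,-0.26,0],[-0.54,-0.26,0]],"rot":[[0,0,0],[0,0,0],[0,0,0],[0,0,0],[0,0,0]]}'
python3 -m crank '{"xyz":[[-0.8,-0.39,0],[-0.8,-0.39,0],[-0.8,-0.39,0],[-0.6,-0.29,0],[0,0,0]],"rot":[[0,0,0],[0,0,0],[0,0,0],[0,0,0],[0,0,0]]}'
```

```text
t: 27.18
eef_pos: [0.5404, 0.2865, 0.1419]
eef_rot: [-1.662, -2.665, 0.001]
wrist_force: [-1.1, 0.0, 0.4]
finger_gap: 0.05
grip_force: 0.0
t: 27.8
eef_pos: [0.5413, 0.287, 0.144]
eef_rot: [1.661, 2.664, 0.004]
wrist_force: [-0.2, -0.3, 6.2]
finger_gap: 0.0217
grip_force: 78.0
t: 28.42
eef_pos: [0.517, 0.2753, 0.1438]
eef_rot: [1.661, 2.664, 0.005]
wrist_force: [3.0, 1.3, 3.9]
finger_gap: 0.0219
grip_force: 79.2
t: 29.05
eef_pos: [0.4857, 0.2602, 0.1423]
eef_rot: [-1.662, -2.666, 0.0]
wrist_force: [0.1, 0.3, -1.3]
finger_gap: 0.0217
grip_force: 78.6
```

```bash

python3 -m crank '{"xyz":[[0,0,2],[0,0,4],[0,0,4],[0,0,3]],"rot":[[0,0,0],[0,0,0],[0,0,0],[0,0,0]]}' >/dev/null
python3 -m crank '{"xyz":[[-0.5,-3.5,0],[-0.7,-5,0],[-0.7,-5,0],[-0.7,-5,0]],"rot":[[0,0,-0.043],[0,0,-0.043],[0,0,-0.043],[0,0,-0.043]]}' >/dev/null
python3 -m crank '{"xyz":[[-0.7,-5,0],[-0.7,-5,0],[-0.7,-5,0],[-0.7,-5,0]],"rot":[[0,0,-0.043],[0,0,-0.043],[0,0,-0.043],[0,0,-0.043]]}' >/dev/null
python3 -m crank '{"xyz":[[-0.7,-5,0],[-0.7,-5,0],[-0.7,-3.5,0],[-0.5,-2,0],[0,0,0]],"rot":[[0,0,-0.043],[0,0,-0.043],[0,0,-0.043],[0,0,-0.037],[0,0,0]]}'
python3 -m crank '{"xyz":[[0,0,0],[0,0,0],[0,0,0]],"rot":[[0,0,0],[0,0,0],[0,0,0]]}'
python3 - <<'E'
from h import *
d=snap("wrist");s=r.observe();P=cloud(d)
q=P[150:240,200:560]; z=.1240
# find holes 1,2 by Hough on full frame
w=cv2.cvtColor(d["frame"],cv2.COLOR_RGB2GRAY)
o=cv2.HoughCircles(w[150:240],cv2.HOUGH_GRADIENT,1,30,param1=80,param2=9,minRadius=11,maxRadius=19)
for c in o[0][:6]: print(c,onz(d,c[0],c[1]+150.,np.array(z)).round(4))
print(s["eef_pos"],s["eef_rot"])
E
```

```text
t: 31.18
eef_pos: [0.406, -0.2803, 0.272]
eef_rot: [-2.282, -2.158, -0.0]
wrist_force: [0.1, 0.7, -1.4]
finger_gap: 0.0219
grip_force: 78.7
t: 31.55
eef_pos: [0.4064, -0.2788, 0.2725]
eef_rot: [2.279, 2.162, 0.0]
wrist_force: [-0.0, 0.4, -0.7]
finger_gap: 0.0223
grip_force: 78.7
[373.5  39.5  14.9] [ 0.4538 -0.2834  0.124 ]
[317.5  39.5  14.5] [ 0.4047 -0.2809  0.124 ]
[513.5  42.5  18.3] [ 0.5768 -0.2926  0.124 ]
[433.5  17.5  16. ] [ 0.5057 -0.2666  0.124 ]
[543.5  49.5  12.7] [ 0.604  -0.3004  0.124 ]
[594.5  13.5  16.1] [ 0.6436 -0.2703  0.124 ]
[ 0.4063493  -0.2789953   0.27245091] [2.27921899e+00 2.16174931e+00 4.82590320e-05]
```

```bash

python3 -m crank '{"xyz":[[-0.13,-0.1,-2],[0,0,-2],[0,0,-2],[0,0,-1.5],[0,0,0]],"rot":[[0,0,0],[0,0,0],[0,0,0],[0,0,0],[0,0,0]]}'
python3 -m crank '{"xyz":[[0,0,-1],[0,0,-0.5],[0,0,0]],"rot":[[0,0,0],[0,0,0],[0,0,0]]}'
```

```text
t: 32.22
eef_pos: [0.4046, -0.2802, 0.1966]
eef_rot: [-2.279, -2.16, 0.0]
wrist_force: [0.3, 0.4, -1.4]
finger_gap: 0.0217
grip_force: 78.7
t: 32.6
eef_pos: [0.4047, -0.2805, 0.1821]
eef_rot: [-2.28, -2.16, 0.0]
wrist_force: [0.2, 0.4, -0.0]
finger_gap: 0.022
grip_force: 78.7
```

```bash

python3 -m crank '{"xyz":[[0.04,0.06,-1],[0,0,-1],[0,0,-0.9],[0,0,0]],"rot":[[0,0,0],[0,0,0],[0,0,0],[0,0,0]]}'
python3 -m crank '{"xyz":[[0,0,-0.3],[0,0,-0.2],[0,0,0]],"rot":[[0,0,0],[0,0,0],[0,0,0]]}'
python3 -m crank '{"xyz":[[0,0,-0.1],[0,0,0]],"rot":[[0,0,0],[0,0,0]]}'
```

```text
t: 33.1
eef_pos: [0.4049, -0.2797, 0.1524]
eef_rot: [-2.279, -2.16, 0.0]
wrist_force: [-0.1, 0.4, -0.7]
finger_gap: 0.0217
grip_force: 78.7
t: 33.48
eef_pos: [0.4052, -0.28, 0.1483]
eef_rot: [2.281, 2.161, -0.0]
wrist_force: [-0.6, 0.6, -0.8]
finger_gap: 0.0218
grip_force: 78.7
t: 33.72
eef_pos: [0.4052, -0.28, 0.1473]
eef_rot: [2.281, 2.161, 0.0]
wrist_force: [-0.0, -0.2, -0.0]
finger_gap: 0.022
grip_force: 78.7
```

```bash

python3 -m crank '{"xyz":[[0,0,-0.05],[0,0,0],[0,0,0],[0,0,0]],"rot":[[0,0,0],[0,0,0],[0,0,0],[0,0,0]]}' 3.6
python3 -m crank '{"xyz":[[0,0,1],[0,0,3],[0,0,4],[0,0,5],[0,1,3]],"rot":[[0,0,0],[0,0,0],[0,0,0],[0,0,0],[0,0,0]]}' 5 >/dev/null
python3 -m crank '{"xyz":[[1,2,0],[2,2,0],[2,1,0],[0,0,0],[0,0,0]],"rot":[[0,0,0],[0,0,0],[0,0,0],[0,0,0],[0,0,0]]}'
python3 - <<'E'
from h import *
d=snap("wrist");P=cloud(d)
m=(abs(P[...,2]-.168)<.006)&(P[...,1]>-.33);n,l,st,ce=cv2.connectedComponentsWithStats(m.astype(np.uint8))
for i in range(1,n):
    if 80<st[i,4]: q=P[l==i];print(st[i],q.mean(0).round(4))
e=snap("scene");t=snap("top")
a=cv2.resize(d["frame"],(400,250));b=cv2.resize(e["frame"][80:200,140:332],(400,250),interpolation=cv2.INTER_CUBIC)
c=cv2.resize(t["frame"][100:290,130:590],(800,330))
cv2.imwrite("pics/m10.png",np.vstack([np.hstack([a,b]),c])[...,::-1])
E
```

```text
t: 34.22
eef_pos: [0.4052, -0.28, 0.1468]
eef_rot: [2.281, 2.161, -0.0]
wrist_force: [0.1, 0.3, 0.5]
finger_gap: 0.0361
grip_force: 0.0
t: 35.48
eef_pos: [0.4549, -0.2201, 0.3071]
eef_rot: [2.28, 2.161, -0.0]
wrist_force: [-0.1, 1.0, -0.1]
finger_gap: 0.0501
grip_force: 0.0
[263 243  19  25 357] [ 0.4083 -0.2786  0.1664]
[355 243  15  41 117] [ 0.4871 -0.2809  0.1679]
[441 243  27  26 523] [ 0.5734 -0.2883  0.1661]
```

View pics/m10.png

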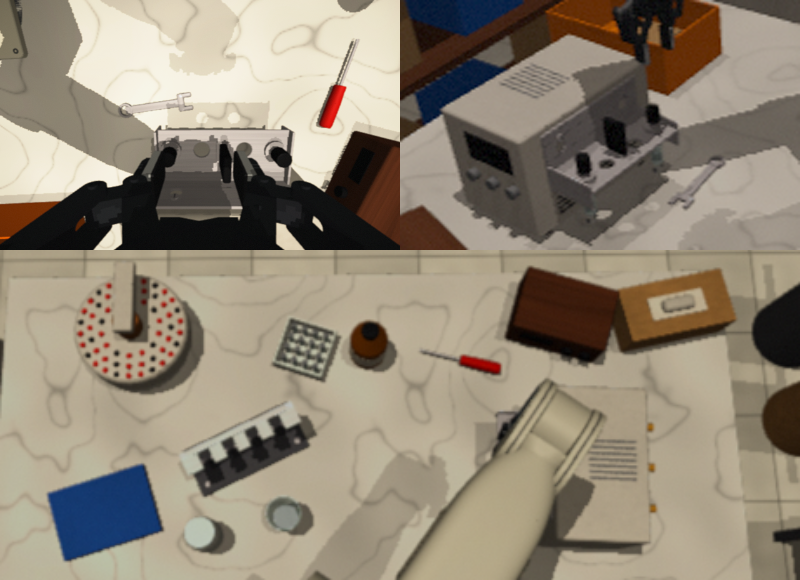

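Both knobs stand at equal height (0.166) in holes 1 and 4. The rack hangs level, the strip is empty, and the other things are where they were.

```bash
python3 -c "
from bench import ticket
print(ticket.job_done())"
```

```text
the job is handed in; nothing more can be done
None
```

The rack hangs on both screws, the two syringes that were in the strip stand upright in holes 1 and 4 of it, and I handed the job in at about 36 s of robot time; the hand-in returned no verdict.

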